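# Close and lock the fume extractor's filter hatch

### The job

The fume extractor has a fresh filter: swing its hatch shut, press the wing of the quarter-turn fastener in until its cross pin goes through the slot below, and turn it a quarter turn clockwise until it drops into its locked detent, then let go. Find the slot and the detent by feel: do not force the pin against its receptacle, crush the gasket under the hatch or disturb the things on the bench.

Things in the scene. Friction and masses are not known exactly. Their poses are not given: they have to be found in the camera images.
- extractor: Bench fume extractor, grey sheet-steel case 240 (x) x 230 (y) x 140 mm high, fixed to the bench. Origin: centre of its underside; x from its louvred front to its back, z up. Filter well with a foam gasket in the top; hose stub at the back, to 260 mm behind the origin, lower than 125 mm.
- hatch (a joint): Aluminium hatch on the extractor's top, 172 mm deep, 170 wide, 4 thick, hinged at its far (+x) edge; stiff hinge, stays where left (1 to 5 N at the free edge swings it). Radians: 0 shut on the gasket, positive open (free edge up; starts at 0.65 to 1.1, limit 1.35). The gasket yields about 1 mm for 7 N at the free edge; below -0.025 (4.4 mm, some 28 N) it is crushed.
- hatch_hinge (a point): Middle of the hatch's hinge axis, 145 mm above the bench, 85 mm behind the extractor's origin; the axis runs along the extractor's y. The shut hatch reaches from here 180 mm towards the extractor's -x; its top face lies 4 mm above the axis. Axes of the hatch: x towards the hinge in the plane of the hatch, z out of its top face.
- hatch_left (a point): Point on the hatch's top face near its free edge, 160 mm from the hinge, 60 mm to the extractor's +y side of the wing: a bare place to push on.
- hatch_right (a point): The same, 60 mm to the -y side of the wing.
- hatch_boss (a point): Point on the hatch's top face on the fastener's axis, 157 mm from the hinge. Axes as those of the hatch.
- fastener (a joint): Angle of the wing in the hatch, radians, growing clockwise seen from above. 0: wing points at the hinge, square to the free edge (unlocked); about 1.57: parallel to the free edge (locked). Starts at -0.5 to 0.5; spins freely while the pin is up (0.02 N m). The receptacle's slot lies somewhere between -0.6 and 0.6 (not measured, differs each time), the locked detent 1.57 beyond the slot.
- stud: The fastener's stud: black plastic wing, 46 mm long, 11 thick, 26 high, its top 42 mm and underside 16 mm above the hatch's top face when up; steel stem; cross pin below the hatch. Origin: on the axis, at the hatch's top face when up; x along the wing, z up. It slides down at most 10.8 mm against a spring: 4 N at once, then 0.65 N per mm; damped (60 N s/m), so press slowly.
- wing_grip (a point): Point on the stud's axis where the wing is best gripped, across its 11 mm; 34 mm above the hatch's top face when up, 8 mm below the wing's top. Same axes as the stud.
- stud_pin (a point): Centre of the stud's square steel cross pin, 4 x 4 x 30 mm, parallel to the wing, 7 mm below the stud's origin. With the hatch shut it clears the receptacle plate by 0.5 to 1 mm; it passes the slot if within about 0.07 rad of it, else it lands on the plate. Pressed in by 9 to 10.5 mm it can turn clockwise beneath the plate; the wrong way is blocked.
- receptacle_mid (a point): Centre of the top of the round steel receptacle plate (35 mm across, dark slot 6 mm wide), pressed into the extractor's top, 72 mm in front of its origin, 139 mm above the bench; seen while the hatch is open. It has crept round in its seat; the axes given here are the extractor's, not the slot's. Below, the plate is 4 mm thick; let go there, the stud is held about 8 mm below its free height.
- detent_level (a point): The receptacle's detent, 3.5 mm below its top: the pin's height when locked. There the stud springs up 2.4 mm, to about 5.5 mm below its free height, with 0.08 rad of play either way, then a hard stop. Pin and receptacle may bear on one another with at most 35 N in sum, the spring's 6 to 11 N included; 0.4 N m against the stop reaches that.
- jar_mid (a point): Middle of a glass flux jar with a brush in it, 66 mm across, 82 mm high (brush to 145 mm), beside the extractor; not to be disturbed.
- cork_mid (a point): Middle of a cork stopper, 52 mm across, 28 mm high; not to be disturbed.
- block_mid (a point): Middle of a white tinning block, 47 x 47 x 32 mm; not to be disturbed.

How it is judged (in metres and radians):
On the way, in this order (a step that is already met when the one before it is completed fails the run):
1. the hatch is shut on its gasket (value of joint hatch below 0.02 rad), for 0.1 s.
2. the stud is pressed in far enough for its pin to be through the slot (value of joint hatch below 0.02 rad and z of wing_grip in the frame of hatch_boss below 0.0264 m), for 0.05 s.
At the end, for the whole second after the job is handed in: Hatch shut (within 0.015 rad); wing a quarter turn past the slot (0.85 to 2.3 rad) with its pin sprung up into the detent: wing_grip 26.9 to 29.6 mm above the hatch's top face (34 mm is up and free, 26 mm is still under the plate); at rest and let go (value of joint hatch below 0.015 rad and value of joint fastener between 0.85 and 2.3 rad and z of wing_grip in the frame of hatch_boss between 0.0269 and 0.0296 m and velocity of joint fastener between -0.1 and 0.1 rad/s); the robot touches nothing.
It fails at once if the cross pin and its receptacle bear on one another with more than 35 N (contact force between stud and extractor above 35 N).
It fails at once if the hatch is pressed so hard that its gasket is crushed (below -0.025 rad) (value of joint hatch below -0.025 rad).
It fails at once if the jar, the cork or the tinning block is pushed away by more than 20 mm (distance of any of jar_mid, cork_mid, block_mid from where it was at the start of the episode above 0.02 m).
It also fails if it takes over 72 s, if anything falls off the work surface, if the arm or the gripper's body presses on something with over 40 N, if the wrist force passes 120 N, or if a joint passes its speed limit or range.

### The arm

A 7-joint arm with a two-finger parallel gripper is mounted at the origin on the work surface. World frame = base frame: x ahead of the robot, y to its left, z up, the work surface at z = 0. Lengths are in m, angles in degrees, forces in N, time in s.
With the tool pointing down it reaches from about 0.375 to 0.925 m from the base axis. Payload 3.1 kg.
Tool frame: the origin (TCP) lies on the centre line of the jaws, within the pads' length; the fingertips stand ahead of it and the grasp point (between the pads) lies 2 mm behind it (robot.tcp_to_tips is the x of the fingertips in the tool frame, in m); x points along the fingers, y is the direction in which the jaws open and shut, and the axes are right-handed (so a half turn about x gives the same grasp; the last joint's range is limited). The gripper opens to 85 mm and grips with 20 to 120 N. Pads are 22 mm wide; open, the fingers measure 114 mm over their backs; the gripper's body (76 mm by 85 mm) begins 54 mm behind the grasp point. The pads swing forward as they close: fully open they stand 13 mm farther back than shut.
Start: joints at [-71.837, 21.939, 2.515, 91.553, -1.026, 66.532, -2.859], TCP at [0.262, 0.595, 0.248] pointing down, gripper open.
Joint ranges: [-149.38, 149.38], [-23.57, 123.04], [-84.95, 90], [0, 143.3], [-89.99, 269.99], [3.08, 112.72], [-163.45, 163.45]. Speed limits (degrees/s): [159.86, 159.86, 180, 180, 180, 180, 180].

### API

Orientations are given as a 3x3 rotation matrix whose columns are the frame's x, y, z axes.
In Python, from rig import robot gives the robot as it stands.
- The arm moves only by the tool carry_out, never from a script. Its arguments are lists of equal length, an entry for each row: "xyz": the shift along the tool's x, y, z in m, a list of three; "delta_rot": the turn, a rotation vector about the tool's x, y, z in degrees, a list of three; "hand": the gripper command: -1 is shut, 1 is fully open, values between are in proportion. In form: {"xyz": [[x, y, z], ...], "delta_rot": [[ax, ay, az], ...], "hand": [hand, ...]}. A call has 1 to 12 rows; each row is the pose to reach, as a shift and turn from the pose commanded when the call began, along the tool's axes at that moment; what a row does not reach only later rows make up. A row lasts 1/12 s, in which the tool goes at most 41.7 mm and 7.16 degrees, less where a joint would pass 70% of its speed; a pose out of reach is approached as far as the arm can. A call with a gripper value outside its range is refused whole. The fingers move at their own pace and stop on an object; the grip force is fixed at half the most. Time passes only in rows, so rows that repeat a pose let the fingers close. It gives the time, the measured TCP pose, the force and the opening at its end, in the units of the state.
- robot.state(): the state, without advancing time (a new reading comes with each control period).
- robot.capture(name): name is "scene" or "top" or "wrist"; returns a dict with "pixels" (420x560x3 uint8, red, green, blue), "depth" (420x560 float32, m along the optical axis (not along the pixel's ray), 0 where there is no reading), "vfov" (degrees; the focal length in pixels is half the picture's height over the tangent of half this angle, whatever the lens; pixels are square), "cx", "cy" (the principal point, pixels), "eye" and "orientation" of the camera in the world. Camera axes: x right, y down, z forward; pixel columns grow to the right and rows downward; lengths in m; the calibration is good to about 2 mm. A picture is of the moment at which its call begins.
- robot.job_done(): hands the job in, once; it reports no verdict.
Trained networks look in a picture, given as the dict that the camera call returned (one of the last four; its "shot" number tells which), for a name from the list of things; names that differ only in an ending like _2 or _b are one class to them, and where a whole thing is asked for, a point or a joint stands for the part that bears it (a point fixed in the world has none). Each returns a list of dicts, best first, with "p" (0 to 1); they miss things now and then, are a little off and sometimes report something else, mostly with a low value. They report only what shows in the picture. A call takes as long as a camera call.
- robot.find_in(picture, thing): "xy" ([column, row] in pixels, amid what is visible of it).
- robot.regions_of(picture, thing): "region" (420x560 bool, what is visible of it) and "xy" ([column, row] in pixels, amid what is visible of it).
- robot.landmark_of(picture, thing): "xy" ([column, row] in pixels: a listed point, or the origin of a listed thing).
The state is a dict: "time": time; "joint_positions": joint angles; "qd": joint speeds; "joint_torque": joint torques, N m; "position": TCP position; "ee_rot": TCP orientation; "force": force on the tool from outside, world axes, zero at the start; "wrist_torque": the same for the moment, N m; "opening": finger opening in m.
Only numpy, scipy, OpenCV 4.12 (cv2) and the standard library are available. Lean on these libraries where they do the work, as an engineer would, in place of code of your own. Each camera call takes 0.05 s, during which the arm holds its last target. There are 200 camera calls.

## Working session

There is one attempt and no reset: what is moved stays moved. The work goes in short steps, Python scripts to look and compute and a tool call to move; the robot and the scene stay as the last step left them, time stands still between calls to the robot, and variables do not carry over. Pictures are saved under pics/ and viewed, about 8 in all and at most 12, crops included, and the job is handed in when it is done.

Besides the shell and the picture viewer there is one more tool, called after "Emit:" in YAML: its name, and indented under it one key for each argument. carry_out: Moves the arm, as the interface text tells. Its arguments: {"type":"object","properties":{"xyz":{"type":"array"},"delta_rot":{"type":"array"},"hand":{"type":"array"}},"required":["xyz","delta_rot","hand"]}

```bash
mkdir -p pics; ls; cat > h.py <<'E'
import numpy as np, cv2
from rig import robot
def P(c,xy,r=2):
    u,v=xy; f=c["pixels"].shape[0]/2/np.tan(np.radians(c["vfov"])/2)
    ui,vi=int(round(u)),int(round(v)); d=c["depth"][max(vi-r,0):vi+r+1,max(ui-r,0):ui+r+1]; d=d[d>0]
    if d.size==0: return None
    z=np.median(d); return np.array(c["eye"])+np.array(c["orientation"])@np.array([(u-c["cx"])/f*z,(v-c["cy"])/f*z,z])
def cloud(c):
    h,w=c["depth"].shape; f=h/2/np.tan(np.radians(c["vfov"])/2); v,u=np.mgrid[:h,:w]; z=c["depth"]
    p=np.stack([(u-c["cx"])/f*z,(v-c["cy"])/f*z,z],-1); return p@np.array(c["orientation"]).T+np.array(c["eye"])
def proj(c,p):
    f=c["pixels"].shape[0]/2/np.tan(np.radians(c["vfov"])/2)
    q=np.array(c["orientation"]).T@(np.array(p)-np.array(c["eye"])); return np.array([c["cx"]+f*q[0]/q[2],c["cy"]+f*q[1]/q[2]])
def save(c,n): cv2.imwrite(f"pics/{n}.png",cv2.cvtColor(c["pixels"],cv2.COLOR_RGB2BGR))
E
cat > a.py <<'E'
from h import *
np.set_printoptions(precision=4,suppress=True)
s=robot.state(); print(s["time"],s["position"],s["ee_rot"],s["force"],s["opening"],robot.tcp_to_tips)
ims=[]
for n in ("scene","top"):
    c=robot.capture(n); save(c,n); print(n,c["eye"],c["vfov"])
    for t in ("extractor","hatch_hinge","hatch_left","hatch_right","hatch_boss","wing_grip","stud","receptacle_mid","jar_mid","cork_mid","block_mid"):
        L=robot.landmark_of(c,t)
        for l in L[:1]: print(t,round(l["p"],2),np.array(l["xy"]),P(c,l["xy"]))
E
python3 a.py; python3 -c "
import cv2,numpy as np
cv2.imwrite('pics/b.png',cv2.resize(np.vstack([cv2.imread('pics/scene.png'),cv2.imread('pics/top.png')]),(448,672))) if 0 else cv2.imwrite('pics/b.png',cv2.resize(np.hstack([cv2.imread('pics/scene.png'),cv2.imread('pics/top.png')]),(800,300)))"
```

```text
pics
0.0 [0.2616 0.594  0.2469] [[-0.0009  0.4029  0.9152]
 [-0.0025  0.9152 -0.4029]
 [-1.     -0.0027  0.0001]] [ 0.7573 -0.3993  0.1358] 0.08536325062847515 0.017
scene [1.2802 0.4321 0.711 ] 57.29122875228378
extractor 0.87 [224.7 224.1] [0.7212 0.0093 0.1288]
hatch_hinge 0.77 [194.6 194. ] [ 0.6749 -0.1064  0.1501]
hatch_left 0.86 [239.2 145.8] [ 0.5928 -0.0159  0.2661]
hatch_right 0.77 [201.8 127.3] [ 0.5652 -0.1416  0.2764]
hatch_boss 0.61 [217.3 139.6] [ 0.5863 -0.0825  0.2647]
wing_grip 0.63 [206.9 135.1] [ 0.6154 -0.0896  0.289 ]
stud 0.77 [216.7 137.1] [ 0.5938 -0.0778  0.2761]
receptacle_mid 0.61 [238.1 168.1] [ 0.6233 -0.0044  0.2238]
jar_mid 0.65 [279.3 240.7] [0.6562 0.119  0.065 ]
cork_mid 0.69 [296.4 231.1] [0.5682 0.1265 0.0292]
top [0.5002 0.096  1.1735] 43.80439014876237
extractor 0.66 [348.4 207.3] [ 0.5777 -0.0671  0.1264]
hatch_hinge 0.55 [365.6 158.7] [ 0.6716 -0.0982  0.1551]
hatch_left 0.9 [336.4 194.1] [ 0.5909 -0.0251  0.2631]
hatch_right 0.8 [403.1 205.9] [ 0.5691 -0.1408  0.2687]
hatch_boss 0.76 [371.7 200. ] [ 0.5794 -0.0851  0.2728]
wing_grip 0.48 [372.  184.2] [ 0.6031 -0.0795  0.3056]
stud 0.57 [371.  200.7] [ 0.578  -0.0835  0.2745]
receptacle_mid 0.9 [356.7 235.1] [ 0.5213 -0.0808  0.1392]
jar_mid 0.8 [257.9 188.9] [0.6255 0.1167 0.0384]
cork_mid 0.9 [258.2 224. ] [0.5493 0.1165 0.0274]
block_mid 0.72 [437.1 241.3] [ 0.5089 -0.2761  0.0314]
```

View pics/b.png

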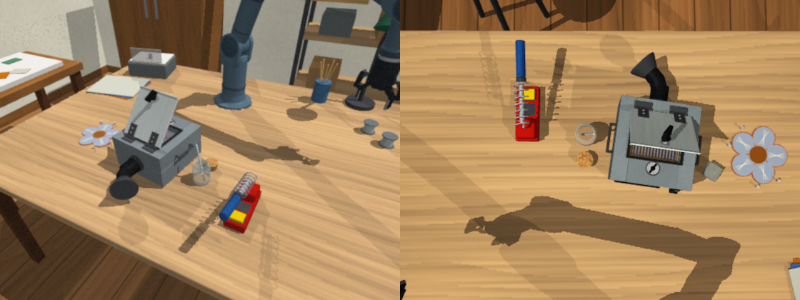

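The pictures show the extractor with its hatch open at about 0.85 rad and hinged on the far side. The receptacle is at about (0.52, -0.08). I'll bring the wrist camera over the receptacle.

Emit:
carry_out:
  xyz:
    - [-0.04,0,0]
    - [-0.08,-0.03,0.02]
    - [-0.1,-0.06,0.045]
    - [-0.11,-0.09,0.07]
    - [-0.12,-0.12,0.09]
    - [-0.13,-0.15,0.11]
    - [-0.14,-0.18,0.135]
    - [-0.15,-0.21,0.16]
    - [-0.15,-0.24,0.18]
    - [-0.15,-0.27,0.205]
    - [-0.15,-0.3,0.23]
    - [-0.15,-0.33,0.25]
  delta_rot:
    - [0,0,0]
    - [0,0,0]
    - [0,0,0]
    - [0,0,0]
    - [0,0,0]
    - [0,0,0]
    - [0,0,0]
    - [0,0,0]
    - [0,0,0]
    - [0,0,0]
    - [0,0,0]
    - [0,0,0]
  hand: [1,1,1,1,1,1,1,1,1,1,1,1]

```text
time: 2.2
position: [0.3585, 0.1896, 0.3986]
ee_rot: [[0.001, 0.404, 0.915], [0.001, 0.915, -0.404], [-1.0, 0.001, 0.001]]
force: [-0.0, -0.1, 0.2]
opening: 0.0856
```

Emit:
carry_out:
  xyz:
    - [0,-0.03,0.022]
    - [0,-0.06,0.045]
    - [0,-0.09,0.067]
    - [0,-0.12,0.09]
    - [0,-0.15,0.112]
    - [0,-0.18,0.135]
    - [0,-0.21,0.16]
    - [0,-0.21,0.16]
  delta_rot:
    - [0,0,0]
    - [0,0,0]
    - [0,0,0]
    - [0,0,0]
    - [0,0,0]
    - [0,0,0]
    - [0,0,0]
    - [0,0,0]
  hand: [1,1,1,1,1,1,1,1]

```text
time: 2.87
position: [0.4203, -0.074, 0.399]
ee_rot: [[0.003, 0.417, 0.909], [-0.001, 0.909, -0.417], [-1.0, 0.0, 0.003]]
force: [0.7, -0.8, 0.2]
opening: 0.0858
```

```bash
cat > b.py <<'E'
from h import *
np.set_printoptions(precision=4,suppress=True)
s=robot.state(); print(s["time"],s["position"],s["ee_rot"],s["force"],s["joint_positions"])
c=robot.capture("wrist"); save(c,"w1"); print(c["eye"],c["orientation"])
for t in ("hatch_left","hatch_right","hatch_boss","wing_grip","stud","receptacle_mid","hatch_hinge"):
    for l in robot.landmark_of(c,t)[:1]: print(t,round(l["p"],2),np.array(l["xy"]),P(c,l["xy"]))
E
python3 b.py
```

```text
2.8667 [ 0.4203 -0.074   0.399 ] [[ 0.0026  0.4168  0.909 ]
 [-0.001   0.909  -0.4168]
 [-1.      0.0002  0.0028]] [ 0.6891 -0.8356  0.2297] [-44.9222 -16.1172  40.8426 109.6389  10.6208  82.6708  58.8115]
[ 0.3511 -0.0423  0.5246] [[ 0.4165  0.868   0.2704]
 [ 0.9091 -0.3975 -0.1243]
 [-0.0004  0.2976 -0.9547]]
hatch_right 0.64 [283.  366.8] [ 0.5548 -0.1366  0.2818]
hatch_boss 0.28 [317.7 249.1] [ 0.5214 -0.0717  0.1389]
wing_grip 0.79 [356.1 393.1] [ 0.4174 -0.0532  0.463 ]
stud 0.76 [342.  353.5] [ 0.5625 -0.0807  0.2832]
receptacle_mid 0.61 [316.3 248.7] [ 0.5201 -0.0732  0.1391]
hatch_hinge 0.42 [202.7 261.2] [ 0.5082 -0.2655  0.0318]
```

View pics/w1.png

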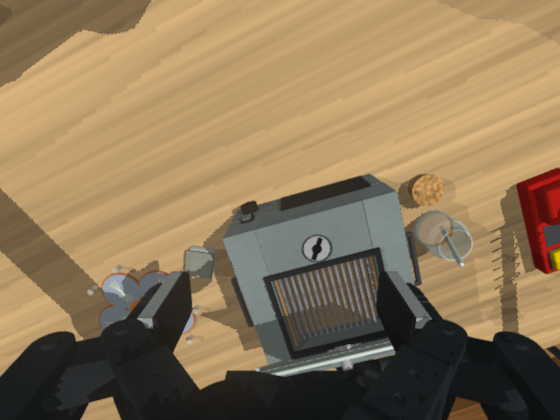

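The wrist view shows the receptacle with its dark slot at (316, 249), and the well below it. Next I'll measure the slot angle and the extractor's yaw.

```bash
cat > c.py <<'E'
from h import *
np.set_printoptions(precision=4,suppress=True)
c=robot.capture("wrist"); C=cloud(c); g=cv2.cvtColor(c["pixels"],cv2.COLOR_RGB2GRAY)
m=(abs(C[...,2]-0.139)<0.006)&(C[...,0]>0.35)
p=C[m][:,:2]; 
import scipy.ndimage as nd
lab,n=nd.label(m); big=lab==(1+np.argmax(nd.sum(m,lab,range(1,n+1)))); 
r=cv2.minAreaRect(C[big][:,:2].astype(np.float32)); print("top face rect",r, np.median(C[big][:,2]))
# plane projection of pixels near receptacle onto z=.139
f=210/np.tan(np.radians(c["vfov"])/2); v,u=np.mgrid[225:273,292:342]
d=np.stack([(u-c["cx"])/f,(v-c["cy"])/f,np.ones(u.shape)],-1)@np.array(c["orientation"]).T
X=np.array(c["eye"])+d*((0.139-c["eye"][2])/d[...,2])[...,None]
G=g[225:273,292:342]
bright=(G>170); ctr=X[bright].mean(0); print("disc",ctr, bright.sum())
(cx,cy),ra=cv2.minEnclosingCircle(X[bright][:,:2].astype(np.float32)*1000); print("circle mm",cx,cy,ra)
ctr=np.array([cx,cy])/1000
dark=(G<90)&(np.linalg.norm(X[...,:2]-ctr,axis=-1)<0.016)
q=X[dark][:,:2]; w,V=np.linalg.eigh(np.cov(q.T)); a=V[:,1]; a=a*np.sign(a[0]); print("slot mean",q.mean(0),"dir",a,"yaw deg",np.degrees(np.arctan2(a[1],a[0])),np.sqrt(w),dark.sum())
cv2.imwrite("pics/rec.png",cv2.resize(cv2.cvtColor(c["pixels"],cv2.COLOR_RGB2BGR)[225:273,292:342],None,fx=8,fy=8,interpolation=cv2.INTER_CUBIC))
E
python3 c.py
```

```text
top face rect ((0.5754714608192444, -0.08133098483085632), (0.2304869294166565, 0.2106621265411377), 81.60457611083984) 0.13981827876025255
disc [ 0.5358 -0.0707  0.139 ] 1
circle mm 535.7588500976562 -70.6715087890625 9.999999747378752e-05
slot mean [ 0.538  -0.0727] dir [0.8578 0.5139] yaw deg 30.924419362082865 [0.0069 0.0091] 221
```

View pics/rec.png

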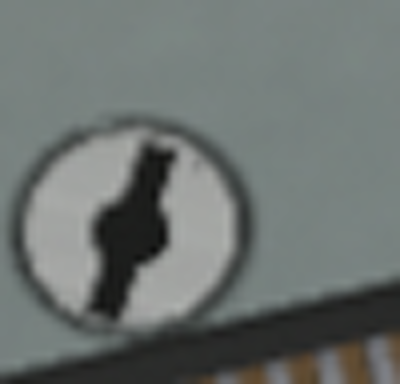

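```bash
cat > c2.py <<'E'
from h import *
np.set_printoptions(precision=4,suppress=True)
s=robot.state(); print(s["position"],s["joint_positions"])
c=robot.capture("wrist"); g=cv2.cvtColor(c["pixels"],cv2.COLOR_RGB2GRAY)
f=210/np.tan(np.radians(c["vfov"])/2); v,u=np.mgrid[0:420,0:560]
d=np.stack([(u-c["cx"])/f,(v-c["cy"])/f,np.ones(u.shape)],-1)@np.array(c["orientation"]).T
X=np.array(c["eye"])+d*((0.139-c["eye"][2])/d[...,2])[...,None]
near=np.hypot(u-308.4,v-253.5)<20
b=near&(g>140); n,lab,st,ce=cv2.connectedComponentsWithStats(b.astype(np.uint8))
b=near&(g>140); (cx,cy),ra=cv2.minEnclosingCircle((X[b][:,:2]*1000).astype(np.float32)); print("circle",cx,cy,ra)
ctr=np.array([cx,cy])/1000
k=(g<90)&(np.linalg.norm(X[...,:2]-ctr,axis=-1)<0.0145); q=X[k][:,:2]
w,V=np.linalg.eigh(np.cov(q.T)); a=V[:,1]; a=a*np.sign(a[0]); print("slot",q.mean(0),"yaw",np.degrees(np.arctan2(a[1],a[0])),np.sqrt(w),k.sum())
C=cloud(c); m=(abs(C[...,2]-0.139)<0.006)
n,lab,st,ce=cv2.connectedComponentsWithStats(m.astype(np.uint8)); big=lab==1+np.argmax(st[1:,4])
print(cv2.minAreaRect(C[big][:,:2].astype(np.float32)))
l=X[187:188]
# hatch panel: points z .16-.30
L={}
for n in ("top",):
    t=robot.capture(n); T=cloud(t)
    for th in ("hatch_left","hatch_right","hatch_boss"):
        for r in robot.landmark_of(t,th)[:1]: print(th,r["p"],P(t,r["xy"]))
    R=robot.regions_of(t,"hatch")[0]["region"]; Q=T[R]; Q=Q[(Q[:,2]>0.15)&(Q[:,2]<.30)]
    A=np.c_[Q[:,:2],np.ones(len(Q))]; w=np.ones(len(Q),bool)
    for _ in range(8):
        x,*_=np.linalg.lstsq(A[w],Q[w,2],rcond=None); w=abs(A@x-Q[:,2])<0.006
    print("plane",x,w.sum(),len(Q),"angle",np.arctan(np.hypot(x[0],x[1])),"downdir",np.degrees(np.arctan2(-x[1],-x[0])))
    z=Q[w]; print("top z",np.percentile(z[:,2],[1,99]))
    W=robot.regions_of(t,"stud")[0]["region"]; wq=T[W]; print("wing z",wq[:,2].min(),wq[:,2].max())
    # wing direction in the hatch plane, top points
    N=np.array([-x[0],-x[1],1]);N/=np.linalg.norm(N)
    h=(wq-np.array([0,0,x[2]]))@N; print("h max",np.percentile(h,[50,90,99]))
    tq=wq[(h>0.035)&(h<.05)]; ex=np.array([np.cos(np.radians(-8.4)),np.sin(np.radians(-8.4)),0]); ey=np.cross(N,ex);ey/=np.linalg.norm(ey); ex=np.cross(ey,N)
    ab=np.c_[tq@ex,tq@ey]; ww,VV=np.linalg.eigh(np.cov(ab.T)); print("wing ang ccw deg",np.degrees(np.arctan(VV[1,1]/VV[0,1])),np.sqrt(ww),len(tq), tq.mean(0))
E
python3 c2.py
```

```text
[ 0.4195 -0.0633  0.3982] [-45.2089 -16.0285  39.9113 109.8619  10.3123  82.7001  58.6523]
circle 519.5205688476562 -72.85037994384766 17.103538513183594
slot [ 0.5196 -0.0727] yaw -39.314181334215355 [0.0025 0.0076] 117
((0.575624406337738, -0.08150185644626617), (0.23027919232845306, 0.21097253262996674), 81.47993469238281)
hatch_left 0.81 [ 0.5928 -0.0217  0.2618]
hatch_right 0.86 [ 0.5651 -0.1413  0.2736]
hatch_boss 0.86 [ 0.5777 -0.0856  0.2743]
plane [-1.1824  0.1758  0.9674] 4442 4634 angle 0.8741768954954428 downdir -8.455607947645582
top z [0.1521 0.2897]
wing z 0.22682934670720512 1.1734667163614565
h max [0.0315 0.0416 0.0432]
wing ang ccw deg -25.090380212163694 [0.0031 0.013 ] 107 [ 0.6057 -0.0845  0.2988]
```

Slot is +0.54 rad from the hatch axis and the wing about +0.44; the extractor's yaw is -8.5°. Next I move above hatch_left with the fingers shut and aligned with the hatch.

Emit:
carry_out:
  xyz:
    - [0,0.02,0.025]
    - [0,0.04,0.05]
    - [0,0.06,0.075]
    - [0,0.08,0.1]
    - [0,0.107,0.136]
    - [0.02,0.107,0.136]
    - [0.05,0.107,0.136]
    - [0.076,0.107,0.136]
    - [0.076,0.107,0.136]
    - [0.076,0.107,0.136]
  delta_rot:
    - [-4,0,0]
    - [-8,0,0]
    - [-12,0,0]
    - [-16,0,0]
    - [-16,0,0]
    - [-16,0,0]
    - [-16,0,0]
    - [-16,0,0]
    - [-16,0,0]
    - [-16,0,0]
  hand: [-1,-1,-1,-1,-1,-1,-1,-1,-1,-1]

```text
time: 4.5
position: [0.5862, -0.0211, 0.3209]
ee_rot: [[-0.004, 0.135, 0.991], [-0.001, 0.991, -0.135], [-1.0, -0.001, -0.004]]
force: [-0.2, 0.7, -0.2]
opening: 0.0001
```

```bash
cat > d.py <<'E'
from h import *
np.set_printoptions(precision=4,suppress=True)
s=robot.state(); print(s["time"],s["position"],s["ee_rot"],s["force"],s["joint_positions"],s["opening"])
c=robot.capture("scene"); save(c,"s2")
cv2.imwrite("pics/s2c.png",cv2.resize(cv2.imread("pics/s2.png")[60:280,100:380],None,fx=2.5,fy=2.5))
E
python3 d.py
```

```text
4.5 [ 0.5862 -0.0211  0.3209] [[-0.0039  0.1349  0.9909]
 [-0.0009  0.9909 -0.1349]
 [-1.     -0.0014 -0.0037]] [-0.1741  0.7409 -0.1718] [-44.1243  16.0211  50.9247  97.329  -12.8656  73.0425  91.7909] 5.404544950439358e-05
```

View pics/s2c.png

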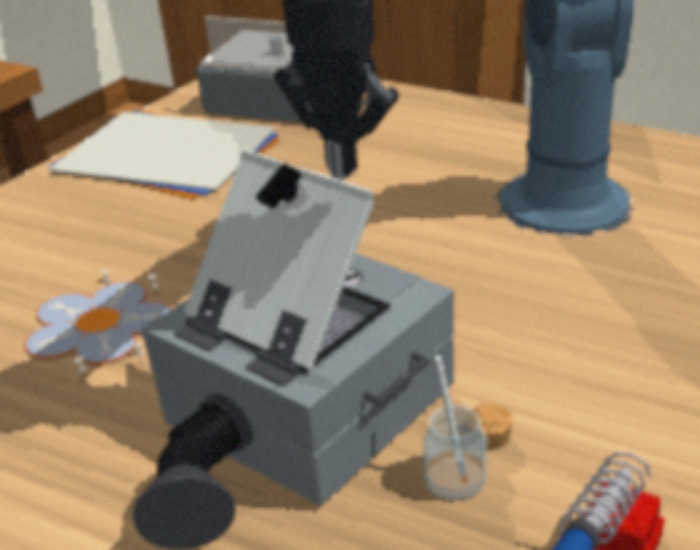

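Emit:
carry_out:
  xyz:
    - [0.02,0,0]
    - [0.03,0,-0.003]
    - [0.037,0,-0.006]
    - [0.05,0,-0.016]
    - [0.062,0,-0.027]
    - [0.077,0,-0.035]
    - [0.091,0,-0.042]
    - [0.107,0,-0.047]
    - [0.122,0,-0.052]
    - [0.131,0,-0.054]
    - [0.138,0,-0.055]
    - [0.138,0,-0.055]
  delta_rot:
    - [0,0,0]
    - [0,0,0]
    - [0,0,0]
    - [0,0,0]
    - [0,0,0]
    - [0,0,0]
    - [0,0,0]
    - [0,0,0]
    - [0,0,0]
    - [0,0,0]
    - [0,0,0]
    - [0,0,0]
  hand: [-1,-1,-1,-1,-1,-1,-1,-1,-1,-1,-1,-1]

```text
time: 5.55
position: [0.5318, -0.0137, 0.1836]
ee_rot: [[-0.002, 0.135, 0.991], [0.0, 0.991, -0.135], [-1.0, -0.0, -0.002]]
force: [-0.3, 0.3, -0.8]
opening: 0.0
```

Emit:
carry_out:
  xyz:
    - [0.004,0,0]
    - [0.008,0,0]
    - [0.011,0,0]
    - [0.013,0,0]
    - [0.015,0,0]
    - [0.015,0,0]
  delta_rot:
    - [0,0,0]
    - [0,0,0]
    - [0,0,0]
    - [0,0,0]
    - [0,0,0]
    - [0,0,0]
  hand: [-1,-1,-1,-1,-1,-1]

```text
time: 6.05
position: [0.5327, -0.014, 0.169]
ee_rot: [[-0.0, 0.135, 0.991], [-0.0, 0.991, -0.135], [-1.0, -0.0, 0.0]]
force: [0.1, 0.4, 0.2]
opening: 0.0002
```

```bash
cat > e.py <<'E'
from h import *
np.set_printoptions(precision=4,suppress=True)
s=robot.state(); print(s["time"],s["position"],s["force"])
for n in ("top","wrist"):
    c=robot.capture(n);save(c,"x_"+n); T=cloud(c)
    for r in robot.regions_of(c,"hatch")[:1]:
        Q=T[r["region"]]; Q=Q[(Q[:,2]>0.13)&(Q[:,2]<.29)]
        A=np.c_[Q[:,:2],np.ones(len(Q))]; w=np.ones(len(Q),bool)
        for _ in range(8):
            x,*_=np.linalg.lstsq(A[w],Q[w,2],rcond=None); w=abs(A@x-Q[:,2])<0.004
        print(n,"angle",np.arctan(np.hypot(x[0],x[1])),w.sum(),"z at boss",x@[.5195,-.0729,1])
E
python3 e.py
```

```text
6.05 [ 0.5327 -0.014   0.169 ] [0.1037 0.439  0.1787]
top angle 0.011330580856973875 3542 z at boss 0.15090603823975324
```

Emit:
carry_out:
  xyz:
    - [0.001,0,0]
    - [0.002,0,0]
    - [0.003,0,0]
    - [0.003,0,0]
  delta_rot:
    - [0,0,0]
    - [0,0,0]
    - [0,0,0]
    - [0,0,0]
  hand: [-1,-1,-1,-1]

```text
time: 6.58
position: [0.5327, -0.0141, 0.1662]
ee_rot: [[0.0, 0.135, 0.991], [-0.0, 0.991, -0.135], [-1.0, -0.0, 0.0]]
force: [0.5, 0.8, 0.5]
opening: 0.0002
```

Emit:
carry_out:
  xyz:
    - [0.0005,0,0]
    - [0.001,0,0]
    - [0.001,0,0]
    - [0.001,0,0]
  delta_rot:
    - [0,0,0]
    - [0,0,0]
    - [0,0,0]
    - [0,0,0]
  hand: [-1,-1,-1,-1]

```text
time: 6.92
position: [0.5327, -0.014, 0.1656]
ee_rot: [[-0.0, 0.135, 0.991], [0.0, 0.991, -0.135], [-1.0, 0.0, -0.0]]
force: [-1.4, -0.5, 4.8]
opening: -0.0002
```

Contact came at the shut height with 4.8 N, so the hatch is on its gasket. Now I lift, open the gripper, go over the boss and turn towards the wing.

Emit:
carry_out:
  xyz:
    - [-0.03,0,0]
    - [-0.07,0,0]
    - [-0.11,-0.015,-0.002]
    - [-0.125,-0.04,-0.004]
    - [-0.125,-0.06,-0.005]
    - [-0.125,-0.06,-0.005]
    - [-0.125,-0.06,-0.005]
    - [-0.125,-0.06,-0.005]
  delta_rot:
    - [0,0,0]
    - [0,0,0]
    - [6,0,0]
    - [12,0,0]
    - [18,0,0]
    - [23,0,0]
    - [27,0,0]
    - [27,0,0]
  hand: [-1,-1,0.5,0.5,0.5,0.5,0.5,0.5]

```text
time: 7.58
position: [0.5194, -0.0731, 0.29]
ee_rot: [[0.0, 0.572, 0.82], [0.001, 0.82, -0.572], [-1.0, 0.001, -0.0]]
force: [0.4, -0.2, 0.5]
opening: 0.0637
```

```bash
cat > f.py <<'E'
from h import *
import sys
np.set_printoptions(precision=4,suppress=True)
s=robot.state(); print(s["time"],s["position"],s["ee_rot"],s["joint_positions"],s["force"],s["opening"])
def wing(n,c):
    T=cloud(c)
    for t in ("stud","wing_grip","hatch_boss"):
        for l in robot.landmark_of(c,t)[:1]: print(n,t,round(l["p"],2),np.array(l["xy"]),P(c,l["xy"]))
    for r in robot.regions_of(c,"stud")[:1]:
        Q=T[r["region"]]; z=Q[:,2]; zt=np.percentile(z[(z>.16)&(z<.21)],95) if ((z>.16)&(z<.21)).any() else 0
        q=Q[(abs(z-zt)<0.004)][:,:2]
        rect=cv2.minAreaRect((q*1000).astype(np.float32)); 
        w,V=np.linalg.eigh(np.cov(q.T)); a=V[:,1]*np.sign(V[0,1]); print(n,"wing top z",zt,"n",len(q),"c",q.mean(0),"yaw",np.degrees(np.arctan2(a[1],a[0])),np.sqrt(w),rect)
    for r in robot.regions_of(c,"hatch")[:1]:
        Q=T[r["region"]]; Q=Q[(Q[:,2]>0.13)&(Q[:,2]<.17)]
        A=np.c_[Q[:,:2],np.ones(len(Q))]; x,*_=np.linalg.lstsq(A,Q[:,2],rcond=None); print("slope along x",x)
for n in ("wrist","top"):
    c=robot.capture(n); save(c,sys.argv[1]+n); wing(n,c)
E
python3 f.py f1
```

```text
7.5833 [ 0.5194 -0.0731  0.29  ] [[ 0.0002  0.572   0.8202]
 [ 0.0005  0.8202 -0.572 ]
 [-1.      0.0006 -0.0001]] [-49.3109   8.491   58.2825 108.0175  -7.8377  67.6759  66.7896] [ 0.3933 -0.2331  0.4763] 0.06367571275428278
wrist stud 0.67 [284.2 208.5] [ 0.5103 -0.0666  0.1908]
wrist wing_grip 0.91 [285.9 218.7] [ 0.5176 -0.0701  0.1903]
wrist hatch_boss 0.95 [286.2 205.7] [ 0.5095 -0.0642  0.1904]
wrist wing top z 0.19120828078277416 n 822 c [ 0.5185 -0.0722] yaw -33.534505467238354 [0.0031 0.0129] ((519.419921875, -72.79545593261719), (10.919742584228516, 45.6023063659668), 56.840633392333984)
slope along x [-0.0024 -0.0016  0.1502]
top stud 0.59 [354.4 233.4] [ 0.5199 -0.0424  0.3422]
top wing_grip 0.17 [350.7 209. ] [ 0.5566 -0.0318  0.3753]
top hatch_boss 0.62 [357.6 237. ] [ 0.513  -0.0359  0.409 ]
slope along x [ 0.0013 -0.0046  0.1475]
```

View pics/f1wrist.png

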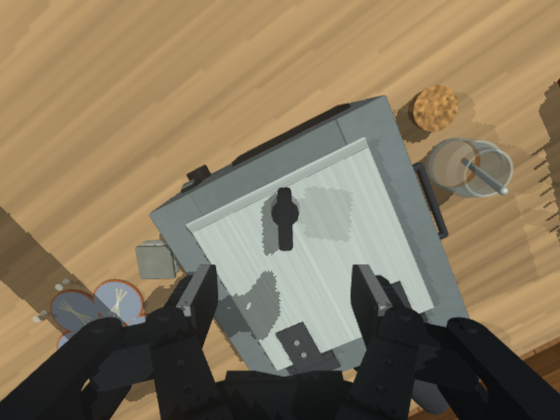

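The wing is at (0.5194, -0.0728), yaw -33.3°, directly under the TCP, and the hatch is flat. I'll descend and grip.

Emit:
carry_out:
  xyz:
    - [0.03,0,0]
    - [0.06,0,0]
    - [0.09,0,0]
    - [0.107,0,0]
    - [0.107,0,0]
    - [0.107,0,0]
    - [0.107,0,0]
    - [0.107,0,0]
    - [0.107,0,0]
    - [0.107,0,0]
    - [0.107,0,0]
  delta_rot:
    - [1.5,0,0]
    - [1.5,0,0]
    - [1.5,0,0]
    - [1.5,0,0]
    - [1.5,0,0]
    - [1.5,0,0]
    - [1.5,0,0]
    - [1.5,0,0]
    - [1.5,0,0]
    - [1.5,0,0]
    - [1.5,0,0]
  hand: [0.5,0.5,0.5,0.5,0,-0.5,-1,-1,-1,-1,-1]

```text
time: 9.1
position: [0.5208, -0.0731, 0.1848]
ee_rot: [[0.003, 0.592, 0.806], [0.0, 0.806, -0.592], [-1.0, 0.002, 0.002]]
force: [-0.6, -0.7, 3.8]
opening: 0.0097
```

Emit:
carry_out:
  xyz:
    - [0,0,0]
    - [0,0,0]
    - [0,0,0]
    - [0,0,0]
  delta_rot:
    - [1.5,0,0]
    - [3,0,0]
    - [3,0,0]
    - [3,0,0]
  hand: [-1,-1,-1,-1]

```text
time: 9.43
position: [0.5208, -0.0731, 0.1839]
ee_rot: [[0.003, 0.633, 0.774], [-0.001, 0.774, -0.633], [-1.0, 0.001, 0.003]]
force: [2.0, -2.2, 5.1]
opening: 0.0099
```

Emit:
carry_out:
  xyz:
    - [0.0007,0,0]
    - [0.0014,0,0]
    - [0.002,0,0]
    - [0.002,0,0]
    - [0.002,0,0]
  delta_rot:
    - [0,0,0]
    - [0,0,0]
    - [0,0,0]
    - [0,0,0]
    - [0,0,0]
  hand: [-1,-1,-1,-1,-1]

```text
time: 9.85
position: [0.5208, -0.0731, 0.1818]
ee_rot: [[0.003, 0.633, 0.774], [-0.001, 0.774, -0.633], [-1.0, 0.001, 0.002]]
force: [1.4, -1.3, 5.6]
opening: 0.0099
```

```bash
python3 -c "
from rig import robot
s=robot.state();print(s['wrist_torque'],s['force'],s['position'])"
```

```text
[-0.27351928 -0.40445008  0.00364452] [ 1.41478922 -1.25126244  5.58112562] [ 0.52078656 -0.0731117   0.18183881]
```

Emit:
carry_out:
  xyz:
    - [0.0007,0,0]
    - [0.0014,0,0]
    - [0.002,0,0]
    - [0.002,0,0]
  delta_rot:
    - [0,0,0]
    - [0,0,0]
    - [0,0,0]
    - [0,0,0]
  hand: [-1,-1,-1,-1]

```text
time: 10.18
position: [0.5208, -0.0731, 0.18]
ee_rot: [[0.002, 0.633, 0.774], [-0.0, 0.774, -0.633], [-1.0, 0.001, 0.002]]
force: [0.6, -1.5, 5.4]
opening: 0.0098
```

Emit:
carry_out:
  xyz:
    - [0.0007,0,0]
    - [0.0014,0,0]
    - [0.002,0,0]
    - [0.002,0,0]
  delta_rot:
    - [0,0,0]
    - [0,0,0]
    - [0,0,0]
    - [0,0,0]
  hand: [-1,-1,-1,-1]

```text
time: 10.52
position: [0.5208, -0.0731, 0.1782]
ee_rot: [[0.002, 0.633, 0.774], [-0.0, 0.774, -0.633], [-1.0, 0.001, 0.002]]
force: [0.6, -1.0, 8.2]
opening: 0.0097
```

Emit:
carry_out:
  xyz:
    - [0.0007,0,0]
    - [0.0014,0,0]
    - [0.002,0,0]
    - [0.002,0,0]
  delta_rot:
    - [0,0,0]
    - [0,0,0]
    - [0,0,0]
    - [0,0,0]
  hand: [-1,-1,-1,-1]

```text
time: 10.85
position: [0.5208, -0.0731, 0.1763]
ee_rot: [[0.002, 0.633, 0.774], [-0.0, 0.774, -0.633], [-1.0, 0.001, 0.002]]
force: [0.8, -1.6, 8.5]
opening: 0.0097
```

Emit:
carry_out:
  xyz:
    - [0.0007,0,0]
    - [0.0014,0,0]
    - [0.002,0,0]
    - [0.002,0,0]
  delta_rot:
    - [0,0,0]
    - [0,0,0]
    - [0,0,0]
    - [0,0,0]
  hand: [-1,-1,-1,-1]

```text
time: 11.18
position: [0.5208, -0.0731, 0.1745]
ee_rot: [[0.002, 0.633, 0.774], [0.0, 0.774, -0.633], [-1.0, 0.001, 0.002]]
force: [-0.8, -1.3, 9.3]
opening: 0.0099
```

Emit:
carry_out:
  xyz:
    - [0.0005,0,0]
    - [0.001,0,0]
    - [0.001,0,0]
  delta_rot:
    - [0,0,0]
    - [0,0,0]
    - [0,0,0]
  hand: [-1,-1,-1]

```text
time: 11.43
position: [0.5208, -0.0731, 0.1736]
ee_rot: [[0.002, 0.633, 0.774], [0.0, 0.774, -0.633], [-1.0, 0.002, 0.002]]
force: [-1.1, -0.8, 10.7]
opening: 0.0098
```

```bash
cat > t.py <<'E'
from rig import robot
import numpy as np
s=robot.state();print(s['time'],np.round(s['wrist_torque'],3),np.round(s['force'],2),np.round(s['position'],4),np.degrees(np.arctan2(s['ee_rot'][1][2],s['ee_rot'][0][2])))
E
python3 t.py
```

```text
11.4333 [-0.134  0.047  0.017] [-1.09 -0.75 10.72] [ 0.5208 -0.0731  0.1736] -39.28120119761398
```

Emit:
carry_out:
  xyz:
    - [0,0,0]
    - [0,0,0]
    - [0,0,0]
    - [0,0,0]
  delta_rot:
    - [1.5,0,0]
    - [3,0,0]
    - [4.5,0,0]
    - [5,0,0]
  hand: [-1,-1,-1,-1]

```text
time: 11.77
position: [0.5208, -0.0731, 0.1736]
ee_rot: [[0.002, 0.699, 0.715], [0.0, 0.715, -0.699], [-1.0, 0.002, 0.001]]
force: [-1.4, -0.3, 10.9]
opening: 0.0098
```

```bash
python3 t.py
```

```text
11.7667 [-0.19   0.061  0.   ] [-1.37 -0.3  10.92] [ 0.5208 -0.0731  0.1736] -44.32697600155021
```

Emit:
carry_out:
  xyz:
    - [0,0,0]
    - [0,0,0]
    - [0,0,0]
    - [0,0,0]
  delta_rot:
    - [1.5,0,0]
    - [3,0,0]
    - [4.5,0,0]
    - [6,0,0]
  hand: [-1,-1,-1,-1]

```text
time: 12.1
position: [0.5208, -0.0732, 0.1736]
ee_rot: [[0.002, 0.77, 0.638], [0.0, 0.638, -0.77], [-1.0, 0.002, 0.001]]
force: [-0.5, -0.6, 10.9]
opening: 0.0101
```

```bash
python3 t.py
```

```text
12.1 [-0.186  0.1    0.016] [-0.47 -0.59 10.93] [ 0.5208 -0.0732  0.1736] -50.34100082892219
```

Emit:
carry_out:
  xyz:
    - [0,0,0]
    - [0,0,0]
    - [0,0,0]
    - [0,0,0]
    - [0,0,0]
    - [0,0,0]
    - [0,0,0]
    - [0,0,0]
  delta_rot:
    - [5,0,0]
    - [10,0,0]
    - [15,0,0]
    - [20,0,0]
    - [25,0,0]
    - [30,0,0]
    - [35,0,0]
    - [35,0,0]
  hand: [-1,-1,-1,-1,-1,-1,-1,-1]

```text
time: 12.77
position: [0.5208, -0.0732, 0.1736]
ee_rot: [[0.002, 0.997, 0.079], [-0.001, 0.079, -0.997], [-1.0, 0.002, 0.001]]
force: [-0.9, -0.2, 11.4]
opening: 0.0095
```

```bash
python3 t.py
```

```text
12.7667 [-0.121  0.064 -0.026] [-0.87 -0.22 11.42] [ 0.5208 -0.0732  0.1736] -85.45095172211622
```

Still turning freely. I'll go on to about -126°.

Emit:
carry_out:
  xyz:
    - [0,0,0]
    - [0,0,0]
    - [0,0,0]
    - [0,0,0]
    - [0,0,0]
    - [0,0,0]
    - [0,0,0]
    - [0,0,0]
    - [0,0,0]
    - [0,0,0]
  delta_rot:
    - [5,0,0]
    - [10,0,0]
    - [15,0,0]
    - [20,0,0]
    - [25,0,0]
    - [30,0,0]
    - [34,0,0]
    - [37,0,0]
    - [39,0,0]
    - [39,0,0]
  hand: [-1,-1,-1,-1,-1,-1,-1,-1,-1,-1]

```text
time: 13.6
position: [0.5207, -0.0732, 0.1736]
ee_rot: [[0.002, 0.826, -0.564], [-0.001, -0.564, -0.826], [-1.0, 0.002, -0.0]]
force: [-0.5, -0.0, 11.4]
opening: 0.0096
```

```bash
python3 t.py
```

```text
13.6 [-0.115  0.131 -0.018] [-0.52 -0.04 11.36] [ 0.5207 -0.0732  0.1736] -124.35293549278937
```

Emit:
carry_out:
  xyz:
    - [0,0,0]
    - [0,0,0]
    - [0,0,0]
    - [0,0,0]
    - [0,0,0]
  delta_rot:
    - [1.5,0,0]
    - [3,0,0]
    - [4,0,0]
    - [5,0,0]
    - [5,0,0]
  hand: [-1,-1,-1,-1,-1]

```text
time: 14.02
position: [0.5206, -0.0733, 0.1736]
ee_rot: [[0.002, 0.774, -0.634], [-0.0, -0.634, -0.774], [-1.0, 0.002, -0.001]]
force: [-0.7, 0.6, 11.2]
opening: 0.0094
```

```bash
python3 t.py
```

```text
14.0167 [-0.094  0.093 -0.069] [-0.72  0.6  11.16] [ 0.5206 -0.0733  0.1736] -129.32024991894932
```

Emit:
carry_out:
  xyz:
    - [-0.0008,0,0]
    - [-0.0016,0,0]
    - [-0.0025,0,0]
    - [-0.0025,0,0]
  delta_rot:
    - [0,0,0]
    - [0,0,0]
    - [0,0,0]
    - [0,0,0]
  hand: [-1,-1,-1,-1]

```text
time: 14.35
position: [0.5206, -0.0732, 0.1758]
ee_rot: [[0.002, 0.774, -0.633], [-0.0, -0.633, -0.774], [-1.0, 0.002, -0.001]]
force: [-1.0, -0.4, 8.8]
opening: 0.0097
```

Emit:
carry_out:
  xyz:
    - [-0.0005,0,0]
    - [-0.001,0,0]
    - [-0.001,0,0]
    - [-0.001,0,0]
  delta_rot:
    - [0,0,0]
    - [0,0,0]
    - [0,0,0]
    - [0,0,0]
  hand: [-1,-1,-1,-1]

```text
time: 14.68
position: [0.5206, -0.0732, 0.1767]
ee_rot: [[0.002, 0.774, -0.633], [-0.001, -0.633, -0.774], [-1.0, 0.002, -0.001]]
force: [0.7, -0.8, 8.5]
opening: 0.0097
```

Emit:
carry_out:
  xyz:
    - [-0.0005,0,0]
    - [-0.001,0,0]
    - [-0.001,0,0]
    - [-0.001,0,0]
  delta_rot:
    - [0,0,0]
    - [0,0,0]
    - [0,0,0]
    - [0,0,0]
  hand: [-1,-1,-1,-1]

```text
time: 15.02
position: [0.5206, -0.0732, 0.1776]
ee_rot: [[0.002, 0.774, -0.633], [-0.001, -0.633, -0.774], [-1.0, 0.002, -0.001]]
force: [0.4, -0.0, 7.1]
opening: 0.0097
```

Emit:
carry_out:
  xyz:
    - [-0.0005,0,0]
    - [-0.001,0,0]
    - [-0.001,0,0]
    - [-0.001,0,0]
  delta_rot:
    - [0,0,0]
    - [0,0,0]
    - [0,0,0]
    - [0,0,0]
  hand: [-1,-1,-1,-1]

```text
time: 15.35
position: [0.5206, -0.0732, 0.1785]
ee_rot: [[0.002, 0.774, -0.633], [-0.001, -0.633, -0.774], [-1.0, 0.002, -0.001]]
force: [0.9, -0.6, 7.3]
opening: 0.0096
```

Emit:
carry_out:
  xyz:
    - [-0.0005,0,0]
    - [-0.001,0,0]
    - [-0.001,0,0]
    - [-0.001,0,0]
  delta_rot:
    - [0,0,0]
    - [0,0,0]
    - [0,0,0]
    - [0,0,0]
  hand: [-1,-1,-1,-1]

```text
time: 15.68
position: [0.5206, -0.0732, 0.1793]
ee_rot: [[0.002, 0.774, -0.633], [-0.001, -0.633, -0.774], [-1.0, 0.002, -0.001]]
force: [0.1, -1.2, 5.9]
opening: 0.0097
```

Emit:
carry_out:
  xyz:
    - [-0.0005,0,0]
    - [-0.001,0,0]
    - [-0.001,0,0]
    - [-0.001,0,0]
  delta_rot:
    - [0,0,0]
    - [0,0,0]
    - [0,0,0]
    - [0,0,0]
  hand: [-1,-1,-1,-1]

```text
time: 16.02
position: [0.5205, -0.0731, 0.1794]
ee_rot: [[0.002, 0.774, -0.633], [-0.002, -0.633, -0.774], [-1.0, 0.003, -0.0]]
force: [5.2, -3.0, -2.2]
opening: 0.01
```

The rise stopped at a hard catch 5.8 mm above the bottom, so the pin is in the detent. I'll ease off, let go and retract.

Emit:
carry_out:
  xyz:
    - [0.0006,0,0]
    - [0.0006,0,0]
    - [0.0006,0,0]
    - [0.0006,0,0]
    - [0.0006,0,0]
    - [0.0006,0,0]
    - [-0.02,0,0]
    - [-0.05,0,0]
    - [-0.08,0,0]
    - [-0.11,0,0]
    - [-0.11,0,0]
  delta_rot:
    - [0,0,0]
    - [0,0,0]
    - [0,0,0]
    - [0,0,0]
    - [0,0,0]
    - [0,0,0]
    - [0,0,0]
    - [0,0,0]
    - [0,0,0]
    - [0,0,0]
    - [0,0,0]
  hand: [-1,-0.3,0.2,0.5,0.5,0.5,0.5,0.5,0.5,0.5,0.5]

```text
time: 16.93
position: [0.5227, -0.0743, 0.2952]
ee_rot: [[0.009, 0.774, -0.633], [-0.001, -0.633, -0.774], [-1.0, 0.007, -0.005]]
force: [0.5, 0.3, 0.0]
opening: 0.0638
```

```bash
python3 f.py f2
```

```text
16.9333 [ 0.5227 -0.0743  0.2952] [[ 0.0088  0.7741 -0.633 ]
 [-0.0011 -0.633  -0.7741]
 [-1.      0.0075 -0.0047]] [-65.4677  26.1567  87.5539 107.8542 -27.6392  72.4916  -8.7558] [0.4691 0.2988 0.0247] 0.06383010983503899
wrist stud 0.59 [279.6 204.7] [ 0.5273 -0.0641  0.1849]
wrist wing_grip 0.88 [279.9 214.7] [ 0.5225 -0.0704  0.1852]
wrist hatch_boss 0.6 [279.5 205.2] [ 0.527  -0.0644  0.185 ]
wrist wing top z 0.1856177837808959 n 757 c [ 0.5209 -0.0716] yaw 50.75863865192135 [0.0031 0.0129] ((520.2060546875, -72.21544647216797), (45.0448112487793, 10.735002517700195), 50.85702133178711)
slope along x [ 0.0078 -0.0014  0.144 ]
top stud 0.45 [354.  234.4] [ 0.5218 -0.0681  0.183 ]
top wing_grip 0.59 [356.9 232.3] [ 0.52   -0.0357  0.405 ]
top hatch_boss 0.97 [359.1 234.7] [ 0.5161 -0.036   0.4217]
slope along x [ 0.0083 -0.0049  0.1429]
```

View pics/f2wrist.png

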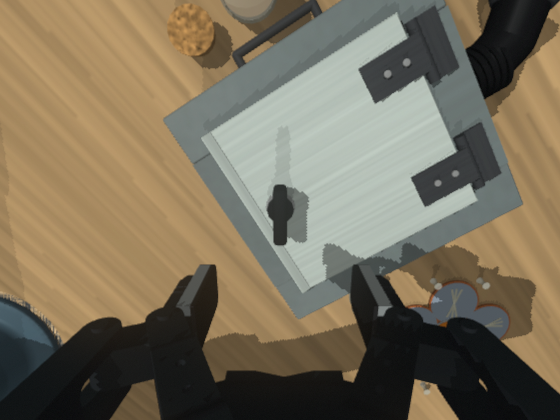

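The wing is now parallel to the free edge and its top is 5.6 mm lower than before. One local height check, then I hand in.

```bash
cat > g.py <<'E'
from h import *
c=robot.capture("wrist"); T=cloud(c); W=robot.regions_of(c,"stud")[0]["region"]
b=np.array([.5202,-.0722]); d=np.linalg.norm(T[...,:2]-b,axis=-1)
e=np.array([np.cos(np.radians(-8.5)),np.sin(np.radians(-8.5))]); l=(T[...,:2]-b)@e
W2=cv2.dilate(W.astype(np.uint8),np.ones((9,9)))>0
h=T[(d>.018)&(d<.06)&(abs(l)<.012)&~W2&(abs(T[...,2]-.149)<.01)][:,2]
w=T[W&(T[...,2]>.181)&(T[...,2]<.195)][:,2]
print(np.median(w)-np.median(h),np.median(w),np.median(h),len(h),len(w))
s=robot.state(); print(s["time"],s["force"])
E
python3 g.py
```

```text
0.036504121964012815 0.1843680409839012 0.14786391901988838 2373 804
17.6333 [-0.6177958   0.2504825   0.09453518]
```

Wing top is 36.5 mm above the hatch, so wing_grip is at 28.5 mm, mid-window.

```bash
python3 -c "
from rig import robot
print(robot.job_done())"
```

```text
the job is handed in; nothing more can be done
None
```

The hatch is shut and the fastener is locked in its detent. I let go, backed the arm off and handed the job in after about 18 s of robot time. Handing in gave no verdict.

- **Hatch:** I swung it shut with closed fingertips; it met the gasket at 4.8 N.
- **Slot:** The wrist picture put it at about +0.54 rad. I gripped the wing, turned it 6° to match, and pressed in. Force rose smoothly to about 11 N, so the pin passed without landing on the plate.
- **Detent:** The wing turned 90° clockwise with almost no torque. I then let it rise until it stopped hard at the detent, where the force went from +5.9 to -2.2 N with almost no further movement.

**Last checks:**
- **Wing angle:** the wing is about 90° past the slot, at about 2.1 rad (allowed 0.85 to 2.3).
- **Wing height:** its top is 36.5 mm above the hatch, so `wing_grip` is at about 28.5 mm (allowed 26.9 to 29.6). A rougher plane-fit estimate disagreed, giving about 29.5 mm, close to the upper limit; I trusted the closer measurement.
- **Hatch angle:** about -0.008 rad, shut and not crushed.
- **Robot clear:** the arm is well above the hatch, with wrist force near zero.
- **Bench items:** the fingers and gripper stayed clear of the jar, cork and block. I did not measure their positions again at the end.

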